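Put the sockets away by size

ROBOT

A 6-joint arm with a two-finger parallel gripper is mounted at the origin on a cart in front of the work surface, level with it; the furniture and walls round the work are solid. World frame = base frame: x ahead of the robot, y to its left, z up, the work surface at z = 0. Lengths are in mm, angles in rad, forces in N, time in s.
With the tool pointing down it reaches from about 375 to 900 mm from the base axis. Payload 3.1 kg.
Tool frame: the origin (TCP) lies on the centre line of the jaws, within the pads' length; the fingertips stand 17 mm ahead of it and the grasp point (between the pads) lies 2 mm behind it; z points along the fingers, y is the line along which they close (so a half turn about z gives the same grasp; the last joint's range is limited). The gripper opens to 85 mm and grips with 20 to 120 N. Pads are 22 mm wide; open, the fingers measure 114 mm over their backs; the gripper's body (76 mm by 85 mm) begins 54 mm behind the grasp point. The pads swing forward as they close: fully open they stand 13 mm farther back than shut.
Start: joints at [-1.425, 0.527, 1.433, -0, 1.181, -0.178], TCP at [199.472, -592.29, 248.31] pointing down, gripper open.
Joint ranges: [-3.08, 3.08], [-0.75, 2.2], [0.22, 2.44], [-1.43, 4.57], [0, 2.65], [-2.85, 2.85]. Speed limits (rad/s): [2.79, 2.79, 3.14, 3.14, 3.14, 3.14].

INTERFACE

Orientations are given as a 3x3 rotation matrix whose columns are the frame's x, y, z axes.
In Python, from workcell import arm gives the robot as it stands.
- The arm moves only by the shell command python3 -m crank 'ROWS'. ROWS is JSON, a list that holds one entry, the list of rows, each a list of 7 numbers: the closure, from 0 (fully open) to 1 (shut), then the shift along the tool's x, y, z in cm, then the turn, a rotation vector about the tool's x, y, z in degrees. In form: [[[grip, tx, ty, tz, ax, ay, az], ...]]. A call has 1 to 20 rows; each row is the pose to reach, as a shift and turn from the pose commanded when the call began, along the tool's axes at that moment; what a row does not reach only later rows make up. A row lasts 1/8 s, in which the tool goes at most 62.5 mm and 10.7 degrees, less where a joint would pass 70% of its speed; a pose out of reach is approached as far as the arm can. A call with a gripper value outside its range is refused whole. The fingers move at their own pace and stop on an object; the grip force is fixed at half the most. Time passes only in rows, so rows that repeat a pose let the fingers close. It gives the time, the measured TCP pose, the force, the opening and the grip force at its end, in the units of the state.
- arm.observe(): the state, without advancing time (a new reading comes with each control period).
- arm.get_image(name): name is "scene" or "side" or "wrist"; returns (picture, depth): 384x512x3 uint8, blue, green, red; 384x512 float32, mm along the optical axis (not along the pixel's ray), 0 where there is no reading.
- arm.calibration(name): a dict with "intrinsics" (3x3 intrinsics, pixels), "xyz" and "rotation" of the camera in the world; the wrist camera has in their place "T_tool_cam" (4x4, takes a point from camera to tool coordinates, whose origin is the TCP and whose axes are the flange's). Camera axes: x right, y up, looking along -z (the intrinsics and any distortion apply to the point x, -y, -z); pixel columns grow to the right and rows downward; lengths in mm; the calibration is good to about 2 mm. A picture is of the moment at which its call begins: read the wrist's pose just before it. calibration takes no time and is no camera call.
- arm.close_job(): hands the job in; it is judged then, once.
The state is a dict: "clock": time; "q": joint angles; "joint_vel": joint speeds; "tau": joint torques, N m; "eef_pos": TCP position; "ee_rot": TCP orientation; "contact_force": force on the tool from outside, world axes, zero at the start; "moment": the same for the moment, N m; "opening": finger opening in mm; "grasp_force": force on a finger pad.
Only numpy, scipy, OpenCV 4.12 (cv2) and the standard library are available. Lean on these libraries where they do the work, as an engineer would, in place of code of your own. Each camera call takes 0.05 s, during which the arm holds its last target. There are 200 camera calls.

TASK

Put the three bright steel sockets away in the wooden holders, each standing upright, mouth up, down in the dish of its own size: the small one in the small dish, the medium one in the medium dish, the large one in the large dish. Set them down rather than dropping them, and leave the black impact socket and the hole saw standing where they are.

Things in the scene. Friction and masses are not known exactly. Their poses are not given: they have to be found in the camera images.
- socket_small: small bright steel spanner socket, loose: an upright plain cylinder 24 mm in diameter and 42 mm tall with a dark hexagon mouth on top. Origin: centre of its underside; z up along its axis. Stands on the bench at the start; grip it round the outside, fingertips 12 mm or more above its underside so that they clear the holder.
- socket_medium: medium bright steel spanner socket, loose: an upright plain cylinder 36 mm in diameter and 52 mm tall with a dark hexagon mouth on top. Origin: centre of its underside; z up along its axis. Stands on the bench at the start; grip it round the outside, fingertips 12 mm or more above its underside so that they clear the holder.
- socket_large: large bright steel spanner socket, loose: an upright plain cylinder 48 mm in diameter and 62 mm tall with a dark hexagon mouth on top. Origin: centre of its underside; z up along its axis. Stands on the bench at the start; grip it round the outside, fingertips 12 mm or more above its underside so that they clear the holder.
- holder_small: socket holder with the small dish: a pale wooden block 80 x 80 mm, 14 mm high, fixed to the bench, with one round dish in the middle of its top, 38 mm in diameter and 6 mm deep, lined black (dish floor 8 mm above the bench; the small socket has about 7 mm of play all round). Origin: centre of the block's underside on the bench, below the centre of the dish; z up.
- holder_medium: socket holder with the medium dish: a pale wooden block 80 x 80 mm, 14 mm high, fixed to the bench, with one round dish in the middle of its top, 50 mm in diameter and 6 mm deep, lined black (dish floor 8 mm above the bench; the medium socket has about 7 mm of play all round). Origin: centre of the block's underside on the bench, below the centre of the dish; z up.
- holder_large: socket holder with the large dish: a pale wooden block 80 x 80 mm, 14 mm high, fixed to the bench, with one round dish in the middle of its top, 62 mm in diameter and 6 mm deep, lined black (dish floor 8 mm above the bench; the large socket has about 7 mm of play all round). Origin: centre of the block's underside on the bench, below the centre of the dish; z up.
- black_socket: black impact socket, loose, 36 mm in diameter and 52 mm tall, upright on the bench; not to be moved. Origin: centre of its underside, z up.
- hole_saw: brass-coloured hole saw with a grey shank on top, loose, 45 mm in diameter and 66 mm tall, upright on the bench; not to be moved. Origin: centre of its underside, z up.
Not all that is in view belongs to the job. What is shaped like the socket_small but green or red is not meant.

How it is judged (in metres and radians):
At the end, for the whole second after the job is handed in: Each steel socket stands upright (within 0.1 rad) and still on the floor of the dish of its own size (underside 5 to 10.5 mm above the bench, axis within 10 mm of the dish's centre); the black impact socket and the hole saw stand upright (within 0.1 rad) within 15 mm of where they were (horizontal distance between socket_small and holder_small below 0.01 m and height (world z) of socket_small between 0.005 and 0.0105 m and angle between each of socket_small, socket_medium, socket_large, black_socket, hole_saw's own z axis and vertical below 0.1 rad and linear speed of each of socket_small, socket_medium, socket_large below 0.02 m/s and horizontal distance between socket_medium and holder_medium below 0.01 m and height (world z) of socket_medium between 0.005 and 0.0105 m and horizontal distance between socket_large and holder_large below 0.01 m and height (world z) of socket_large between 0.005 and 0.0105 m and distance of each of black_socket, hole_saw from where it was at the start of the episode below 0.015 m); the robot touches nothing.
It fails at once if the black impact socket is shifted by more than 15 mm or tipped over (distance of black_socket from where it was at the start of the episode above 0.015 m or angle between black_socket's own z axis and vertical above 0.3 rad).
It fails at once if the hole saw is shifted by more than 15 mm or tipped over (distance of hole_saw from where it was at the start of the episode above 0.015 m or angle between hole_saw's own z axis and vertical above 0.3 rad).
It fails at once if the small socket is dropped or thrown (moves faster than 0.6 m/s with no finger touching it, a fall of about 20 mm) (linear speed of socket_small above 0.6 m/s and contact force between the fingers and socket_small below 0.05 N).
It fails at once if the medium socket is dropped or thrown (moves faster than 0.6 m/s with no finger touching it, a fall of about 20 mm) (linear speed of socket_medium above 0.6 m/s and contact force between the fingers and socket_medium below 0.05 N).
It fails at once if the large socket is dropped or thrown (moves faster than 0.6 m/s with no finger touching it, a fall of about 20 mm) (linear speed of socket_large above 0.6 m/s and contact force between the fingers and socket_large below 0.05 N).
It also fails if it takes over 83 s, if anything falls off the work surface, if the arm or the gripper's body presses on something with over 40 N, if the wrist force passes 120 N, or if a joint passes its speed limit or range.

## Working session

There is one attempt and no reset: what is moved stays moved. The work goes in short steps, Python scripts to look and compute and a shell command to move; the robot and the scene stay as the last step left them, time stands still between calls to the robot, and variables do not carry over. Pictures are saved under pics/ and viewed, at most 14 in all, crops included, and the job is handed in when it is done.

```bash
mkdir -p pics; cat > h.py <<'E'
import numpy as np, cv2
from workcell import arm
def snap(name,fn):
    s=arm.observe(); im,d=arm.get_image(name); cv2.imwrite(f'pics/{fn}.png',im); np.savez(f'pics/{fn}.npz',d=d,im=im,p=s['eef_pos'],R=s['ee_rot']); return im,d,s
def world(name,fn,u,v,z=None):
    f=np.load(f'pics/{fn}.npz'); c=arm.calibration(name); K=np.array(c['intrinsics'])
    if 'T_tool_cam' in c:
        T=np.array(c['T_tool_cam']); R=f['R']@T[:3,:3]; t=f['R']@T[:3,3]+f['p']
    else: R=np.array(c['rotation']); t=np.array(c['xyz'])
    dist=np.array(c.get('distortion',np.zeros(5)),float)
    n=cv2.undistortPoints(np.array([[[u,v]]],float),K,dist)[0,0]
    r=R@np.array([n[0],-n[1],-1.])
    k=f['d'][int(round(v)),int(round(u))] if z is None else (z-t[2])/r[2]
    return t+k*r
E
python3 - <<'E'
from h import *
snap('scene','s0');snap('side','d0');_,_,s=snap('wrist','w0')
for n in('scene','side','wrist'):print(arm.calibration(n))
print(s)
E
```

```text
{'intrinsics': array([[351.34536658,   0.        , 259.43062443],
       [  0.        , 351.34536658, 195.52191251],
       [  0.        ,   0.        ,   1.        ]]), 'xyz': array([ 88.46959891, 320.92682627, 683.31252241]), 'rotation': array([[-0.63392696,  0.58725588, -0.50325653],
       [-0.77336439, -0.48692773,  0.40596664],
       [-0.00664327,  0.64655388,  0.7628394 ]])}
{'intrinsics': array([[365.18847272,   0.        , 252.68266401],
       [  0.        , 365.18847272, 186.41812621],
       [  0.        ,   0.        ,   1.        ]]), 'xyz': array([128.93920943, 699.32078479, 377.93374832]), 'rotation': array([[-0.87461029,  0.16514076, -0.45583481],
       [-0.48442714, -0.33582189,  0.80780815],
       [-0.01967726,  0.92733607,  0.37371194]])}
{'intrinsics': array([[268.13399004,   0.        , 254.93972347],
       [  0.        , 268.13399004, 190.41199467],
       [  0.        ,   0.        ,   1.        ]]), 'T_tool_cam': array([[ 6.51264604e-04,  9.46871696e-01,  3.21610895e-01,
         8.19499184e+01],
       [ 9.99999712e-01, -4.91513290e-04, -5.77916971e-04,

[... 321 characters left out ...]
8484181e-01]), 'joint_vel': array([ 6.01310956e-04, -1.71565473e-03, -1.65209652e-03, -6.68973131e-05,
       -1.26777270e-03,  1.04814299e-03]), 'tau': array([-9.76670817e-04, -4.43304777e+01, -1.78585517e+01, -9.23977063e-05,
        3.91249123e-03, -1.18512901e-05]), 'eef_pos': array([ 199.36345378, -591.69921938,  247.42307536]), 'ee_rot': array([[ 9.47729341e-01,  3.19075237e-01, -2.98381845e-04],
       [ 3.19075191e-01, -9.47727369e-01,  1.96361531e-03],
       [ 3.43756378e-04, -1.95618209e-03, -9.99998028e-01]]), 'contact_force': array([-0.01862831,  0.28099335,  0.37776618]), 'moment': array([-0.01990188,  0.04310568,  0.00627243]), 'grasp_force': 0.0, 'opening': 85.33602596528502}
```

View pics/s0.png

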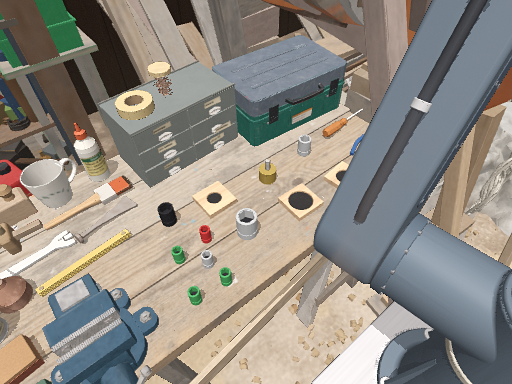

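View pics/d0.png

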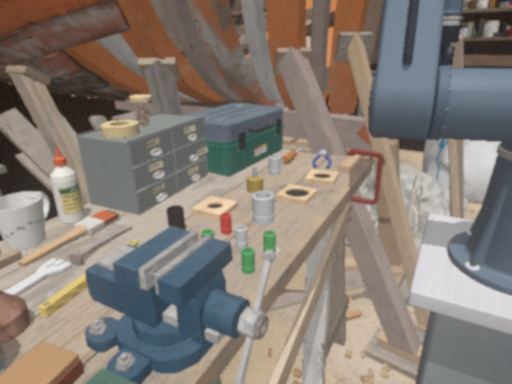

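The scene picture shows the large socket at about (246,216), small at (207,256), medium at (305,140). The dishes are at (214,198), (300,201) and one half hidden near (342,177). The black socket is at (167,213) and the hole saw at (267,172).

```bash
python3 - <<'E'
from h import *
im=cv2.imread('pics/s0.png')
c=im[125:310,150:365]; cv2.imwrite('pics/s0c.png',cv2.resize(c,None,fx=3.2,fy=3.2,interpolation=cv2.INTER_CUBIC))
for n,u,v,z in [('L',246,215,62),('S',207,253,42),('M',305,137,52),('hA',214,198,8),('hB',301,201,8),('hC',344,177,8),('blk',167,208,52),('saw',267,170,45),('red',205,229,42),('g1',178,250,42),('g2',226,272,42),('g3',195,291,42)]:
    print(n,world('scene','s0',u,v,z).round(),world('scene','s0',u,v).round())
E
```

```text
L [474.  49.  62.] [486.  40.  42.]
S [459. 165.  42.] [464. 163.  34.]
M [ 588. -244.   52.] [ 592. -249.   46.]
hA [600.  54.   8.] [601.  54.   7.]
hB [ 454. -107.    8.] [ 455. -107.    8.]
hC [ 441. -250.    8.] [254.  53. 367.]
blk [611. 172.  52.] [627. 167.  33.]
saw [563. -87.  45.] [569. -93.  36.]
red [513. 134.  42.] [523. 130.  27.]
g1 [505. 208.  42.] [516. 205.  25.]
g2 [398. 160.  42.] [406. 156.  25.]
g3 [403. 231.  42.] [412. 228.  25.]
```

View pics/s0c.png

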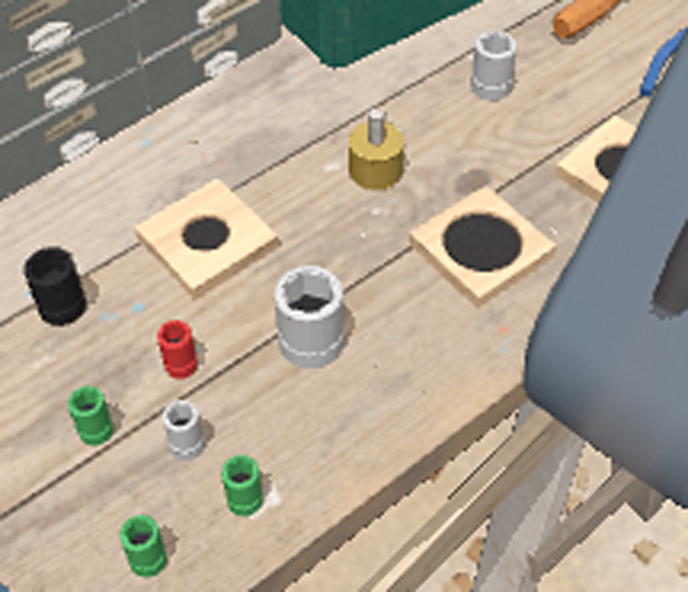

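View pics/w0.png

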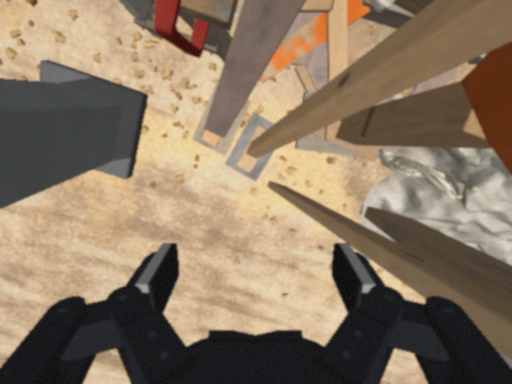

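The crop confirms the dish sizes: the left dish (A) is small, the middle one (B) large and the half-hidden one (C) medium. The wrist view shows only floor and beams, so I'll check for tall obstacles before swinging in.

```bash
python3 - <<'E'
from h import *
for u,v in [(385,20),(385,60),(375,110),(330,60),(350,100),(365,150),(400,130)]: print('scene',u,v,world('scene','s0',u,v).round())
for u,v in [(300,80),(320,130),(355,60),(370,120),(375,180),(245,110),(362,155)]: print('side',u,v,world('side','d0',u,v).round())
for u,v in [(190,30),(260,60),(400,60),(320,200),(450,240),(280,140),(500,100)]: print('wrist',u,v,world('wrist','w0',u,v).round())
E
```

```text
scene 385 20 [ 634. -565.  260.]
scene 385 60 [ 592. -550.  167.]
scene 375 110 [ 569. -535.   16.]
scene 330 60 [ 707. -448.  155.]
scene 350 100 [ 867. -829. -235.]
scene 365 150 [249.  31. 402.]
scene 400 130 [222.  21. 443.]
side 300 80 [ 638. -562.  240.]
side 320 130 [ 546. -536.   73.]
side 355 60 [ 491. -731.  299.]
side 370 120 [251.  90. 252.]
side 375 180 [ 397. -881. -211.]
side 245 110 [ 757. -372.  157.]
side 362 155 [ 369. -433.   32.]
wrist 190 30 [ 428. -263. -741.]
wrist 260 60 [ 352. -550. -230.]
wrist 400 60 [ 364. -699.   55.]
wrist 320 200 [ -33. -973. -745.]
wrist 450 240 [  112. -1150.  -241.]
wrist 280 140 [ 201. -660. -348.]
wrist 500 100 [ 374. -855.   18.]
```

```bash
python3 -m crank '[[[0,4.7,-2.6,-0.5,0,0,3],[0,9.3,-5.1,-1,0,0,6],[0,14,-7.7,-1.5,0,0,9],[0,18.7,-10.3,-2,0,0,12],[0,23.3,-12.8,-2.6,0,0,15],[0,28,-15.4,-3.1,0,0,18.6],[0,32.7,-18,-3.6,0,0,18.6],[0,37.3,-20.6,-4.1,0,0,18.6],[0,42,-23.1,-4.7,0,0,18.6],[0,46.7,-25.7,-5.2,0,0,18.6],[0,46.7,-25.7,-5.2,0,0,18.6],[0,46.7,-25.7,-5.2,0,0,18.6]]]'
python3 - <<'E'
from h import *
_,_,s=snap('wrist','w1'); print(s['clock'],s['eef_pos'],s['ee_rot'],s['q'])
snap('scene','s1')
cv2.imwrite('pics/s1c.png',cv2.resize(cv2.imread('pics/w1.png'),(768,576),interpolation=cv2.INTER_CUBIC))
E
```

```text
clock: 1.65
eef_pos: [559.6, -199.6, 299.8]
ee_rot: [[1.0, 0.001, -0.001], [0.001, -1.0, 0.0], [-0.001, -0.0, -1.0]]
contact_force: [-0.7, -0.4, -0.4]
opening: 85.3
grasp_force: 0.0
1.65 [ 559.60154537 -199.55827023  299.83652611] [[ 9.99998632e-01  9.60610856e-04 -1.34657152e-03]
 [ 9.60658818e-04 -9.99999538e-01  3.49719636e-05]
 [-1.34653730e-03 -3.62655116e-05 -9.99999093e-01]] [-5.30173082e-01  4.31920045e-01  1.45038859e+00 -6.83412178e-04
  1.26046349e+00  1.03987169e+00]
```

View pics/s1c.png

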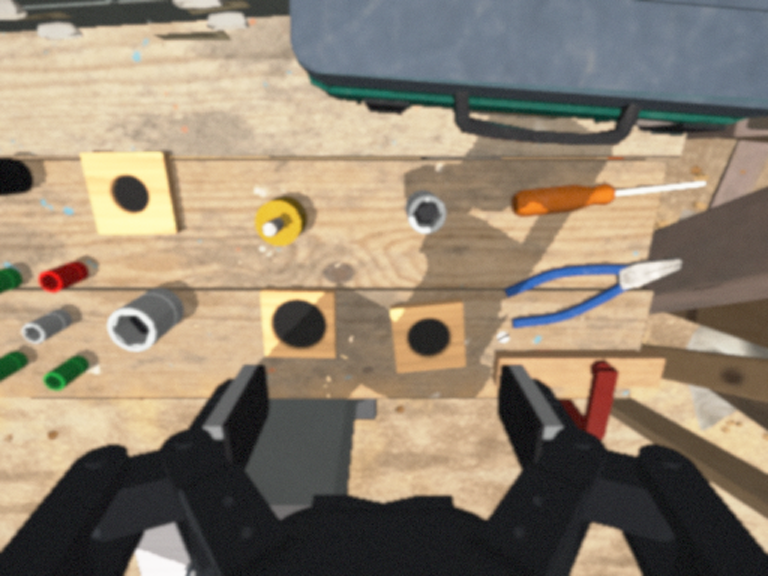

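The overview (1.5x) shows the medium mouth at (427,212), dishes at C (428,337), B (299,324) and A (129,194), the large mouth at (133,328) and the small mouth at about (36,331).

```bash
python3 - <<'E'
from h import *
for n,u,v,z in [('M',427,212,52),('C',428,337,11),('B',299,324,11),('A',129,194,11),('L',133,328,62),('S',36,331,42),('saw',281,222,45)]:
    print(n,world('wrist','w1',(u+.5)/1.5-.5,(v+.5)/1.5-.5,z).round(1),world('wrist','w1',(u+.5)/1.5-.5,(v+.5)/1.5-.5).round(1))
# dish centroids by dark threshold, both cameras
for name,fn,seeds in [('wrist','w1',[(285,224),(199,216),(86,129)]),('scene','s1',[(214,198),(301,201),(344,177)])]:
    im=cv2.imread(f'pics/{fn}.png'); m=(im.max(2)<75).astype('uint8'); n,lab,st,ce=cv2.connectedComponentsWithStats(m)
    for u,v in seeds:
        l=lab[v,u]; print(name,u,v,st[l],ce[l].round(1),world(name,fn,*ce[l],8 if st[l][4]>1e9 else 11).round(1) if l else 'none')
cv2.imwrite('pics/crop1.png',cv2.resize(cv2.imread('pics/w1.png')[120:250,255:325],None,fx=4.5,fy=4.5,interpolation=cv2.INTER_CUBIC))
E
```

```text
M [ 586.4 -240.1   52. ] [ 583.1 -242.6   29.3]
C [ 439.2 -251.    11. ] [ 437.4 -251.5    7.2]
B [ 455.1 -105.6   11. ] [ 454.  -105.     8.4]
A [597.9  56.3  11. ] [597.5  58.7   7.2]
L [473.6  47.1  62. ] [461.6  64.7  36.1]
S [460.7 162.6  42. ] [453.2 177.7  26. ]
saw [ 575.8 -103.1   45. ] [ 575.3 -102.4   42.3]
wrist 285 224 [273 213  26  24 479] [285.4 224.4] [ 439.4 -251.4   11. ]
wrist 199 216 [183 201  33  30 778] [199.2 215.7] [ 455.4 -105.6   11. ]
wrist 86 129 [ 77 118  21  22 341] [ 86.8 128.8] [598.4  54.7  11. ]
scene 214 198 [207 193  14  10 100] [213.8 197.8] [599.1  55.7  11. ]
scene 301 201 [     0      0    512    384 179487] [256.3 197.3] none
scene 344 177 [     0      0    512    384 179487] [256.3 197.3] none
```

View pics/crop1.png

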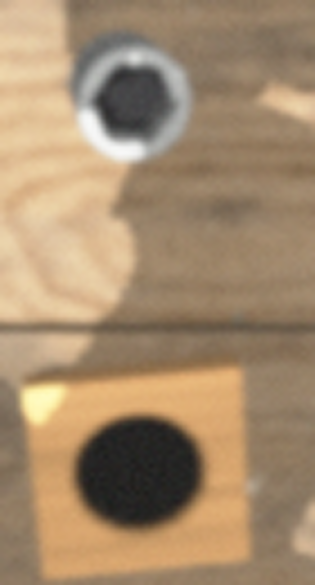

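```bash
python3 -m crank '[[[0,2.6,4.1,4,0,0,0],[0,2.6,4.1,9,0,0,0],[0,2.6,4.1,14,0,0,0],[0,2.6,4.1,18,0,0,0],[0,2.6,4.1,21,0,0,0],[0,2.6,4.1,24,0,0,0],[0,2.6,4.1,26.2,0,0,0],[0,2.6,4.1,26.2,0,0,0],[0,2.6,4.1,26.2,0,0,0]]]'
```

```text
clock: 2.88
eef_pos: [586.1, -241.9, 39.1]
ee_rot: [[1.0, -0.001, 0.001], [-0.001, -1.0, -0.001], [0.001, 0.001, -1.0]]
contact_force: [0.3, -0.2, -0.4]
opening: 85.3
grasp_force: 0.0
```

```bash
python3 -m crank '[[[0.3,0,-0.1,0,0,0,0],[0.5,0,-0.1,0,0,0,0],[0.6,0,-0.1,0,0,0,0],[0.7,0,-0.1,0,0,0,0],[0.8,0,-0.1,0,0,0,0],[0.8,0,-0.1,0,0,0,0],[0.8,0,-0.1,0,0,0,0],[0.8,0,-0.1,0,0,0,0]]]'
```

```text
clock: 3.88
eef_pos: [586.4, -239.8, 39.3]
ee_rot: [[1.0, 0.0, 0.001], [0.0, -1.0, -0.001], [0.001, 0.001, -1.0]]
contact_force: [0.1, -1.0, 6.4]
opening: 34.0
grasp_force: 59.8
```

```bash
python3 -m crank '[[[0.8,0,0,-1.5,0,0,0],[0.8,0,0,-4,0,0,0],[0.8,-3,0.2,-5,0,0,0],[0.8,-7,0.5,-5,0,0,0],[0.8,-11,0.8,-5,0,0,0],[0.8,-14,1.1,-5,0,0,0],[0.8,-14.6,1.1,-4.5,0,0,0],[0.8,-14.6,1.1,-4.5,0,0,0],[0.8,-14.6,1.1,-4.5,0,0,0]]]'
python3 - <<'E'
from h import *
_,_,s=snap('wrist','w2');print(s['eef_pos'],s['contact_force'],s['opening'],s['grasp_force'])
cv2.imwrite('pics/w2c.png',cv2.resize(cv2.imread('pics/w2.png')[100:384,100:420],(720,639),interpolation=cv2.INTER_CUBIC)[:600])
E
```

```text
clock: 5.0
eef_pos: [441.4, -251.2, 83.4]
ee_rot: [[1.0, 0.001, 0.002], [0.001, -1.0, -0.001], [0.002, 0.001, -1.0]]
contact_force: [-0.3, 0.2, -4.2]
opening: 34.4
grasp_force: 60.2
[ 441.44366185 -251.22049814   83.41741108] [-0.32668722  0.20285777 -4.15523173] 34.385520234734976 60.2020534704252
```

View pics/w2c.png

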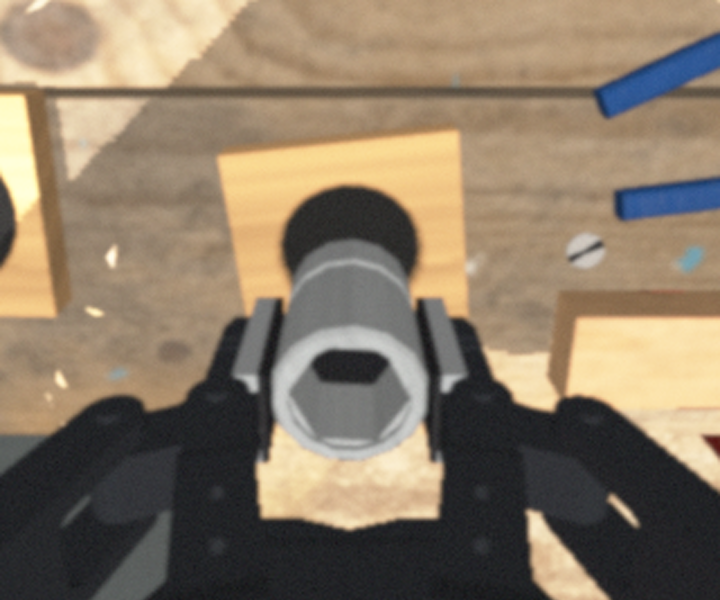

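The medium socket is held upright over dish C and centred sideways: its rim is at x≈350 and the dish at x≈350, with the dish's far edge at y≈186.

```bash
python3 - <<'E'
from h import *
f=lambda u,v,z: world('wrist','w2',100+(u+.5)/2.25-.5,100+(v+.5)/2.25-.5,z).round(1)
print('far edge',f(350,186,14),'sides',f(282,240,14),f(418,240,14))
s=np.load('pics/w2.npz')
zt=s['p'][2]-39.2+52
print('rim top/bottom/l/r',f(350,325,zt),f(350,459,zt),f(272,393,zt),f(428,393,zt))
E
```

```text
far edge [ 463.8 -251.2   14. ] sides [ 444.2 -227.6   14. ] [ 444.2 -274.8   14. ]
rim top/bottom/l/r [ 458.2 -251.    96.2] [ 423.5 -251.    96.2] [ 441.3 -233.9   96.2] [ 441.4 -268.1   96.2]
```

```bash
python3 -m crank '[[[0.8,-0.2,0,1.2,0,0,0],[0.8,-0.2,0,2.2,0,0,0],[0.8,-0.2,0,3,0,0,0],[0.8,-0.2,0,3.4,0,0,0],[0.8,-0.2,0,3.6,0,0,0],[0.8,-0.2,0,3.6,0,0,0]]]'
```

```text
clock: 5.8
eef_pos: [438.2, -250.9, 47.4]
ee_rot: [[1.0, 0.0, 0.0], [0.0, -1.0, -0.0], [0.0, 0.0, -1.0]]
contact_force: [0.2, -0.2, -2.8]
opening: 34.5
grasp_force: 60.2
```

```bash
python3 -m crank '[[[0.6,0,0,0,0,0,0],[0.4,0,0,0,0,0,0],[0.2,0,0,0,0,0,0],[0,0,0,0,0,0,0],[0,0,0,0,0,0,0],[0,0,0,-1.5,0,0,0],[0,0,0,-5,0,0,0],[0,0,0,-9,0,0,0],[0,0.5,-5,-12,0,0,0],[0,1,-11,-15,0,0,0],[0,1,-11,-15,0,0,0]]]'
python3 - <<'E'
from h import *
_,_,s=snap('wrist','w3');snap('scene','s3');print(s['eef_pos'],s['contact_force'])
cv2.imwrite('pics/w3c.png',cv2.resize(cv2.imread('pics/w3.png'),(768,576),interpolation=cv2.INTER_CUBIC))
E
```

```text
clock: 7.18
eef_pos: [448.0, -137.8, 199.9]
ee_rot: [[1.0, 0.005, 0.003], [0.005, -1.0, -0.001], [0.003, 0.001, -1.0]]
contact_force: [0.7, -0.1, 0.6]
opening: 85.5
grasp_force: 0.0
[ 448.03769987 -137.84241888  199.91397041] [ 0.68287831 -0.11951921  0.59284791]
```

View pics/w3c.png

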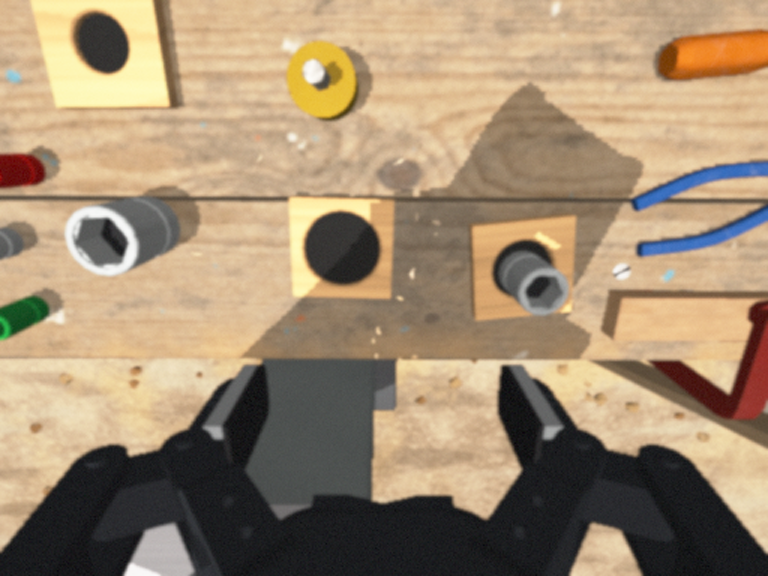

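The medium socket stands in its dish, rim at (541,290). The large mouth is at (101.5,238), dish B at (342,247) and dish A at (102,43).

```bash
python3 - <<'E'
from h import *
for n,u,v,z in [('M',541,290,60),('B',342,247,13),('A',102,43,13),('L',101.5,238,62)]:
    print(n,world('wrist','w3',(u+.5)/1.5-.5,(v+.5)/1.5-.5,z).round(1))
E
```

```text
M [ 437.8 -248.3   60. ]
B [ 456.8 -105.5   13. ]
A [597.7  53.7  13. ]
L [473.6  48.7  62. ]
```

```bash
python3 -m crank '[[[0,0.8,-5,0,0,0,0],[0,1.6,-11,0,0,0,0],[0,2.2,-16,1,0,0,0],[0,2.6,-18.6,4,0,0,0],[0,2.6,-18.6,8,0,0,0],[0,2.6,-18.6,12,0,0,0],[0,2.6,-18.6,14.5,0,0,0],[0,2.6,-18.6,15.8,0,0,0],[0,2.6,-18.6,15.8,0,0,0],[0.2,2.6,-18.6,15.8,0,0,0],[0.4,2.6,-18.6,15.8,0,0,0],[0.5,2.6,-18.6,15.8,0,0,0],[0.6,2.6,-18.6,15.8,0,0,0],[0.7,2.6,-18.6,15.8,0,0,0],[0.7,2.6,-18.6,15.8,0,0,0]]]'
```

```text
clock: 9.15
eef_pos: [474.4, 45.7, 40.7]
ee_rot: [[1.0, -0.0, 0.002], [-0.0, -1.0, 0.0], [0.002, -0.0, -1.0]]
contact_force: [0.3, 2.3, 5.6]
opening: 46.8
grasp_force: 61.1
```

```bash
python3 -m crank '[[[0.7,0,0,-1.5,0,0,0],[0.7,0,0,-4,0,0,0],[0.7,-0.4,3,-5,0,0,0],[0.7,-0.8,7,-5,0,0,0],[0.7,-1.3,11,-5,0,0,0],[0.7,-1.7,14.5,-5,0,0,0],[0.7,-1.8,15.3,-4.5,0,0,0],[0.7,-1.8,15.3,-4.5,0,0,0],[0.7,-1.8,15.3,-4.5,0,0,0]]]'
python3 - <<'E'
from h import *
_,_,s=snap('wrist','w4');print(s['eef_pos'],s['contact_force'],s['opening'],s['grasp_force'])
cv2.imwrite('pics/w4c.png',cv2.resize(cv2.imread('pics/w4.png')[100:384,100:420],(720,639),interpolation=cv2.INTER_CUBIC)[:600])
E
```

```text
clock: 10.28
eef_pos: [455.6, -106.6, 84.4]
ee_rot: [[1.0, 0.001, -0.001], [0.001, -1.0, 0.001], [-0.001, -0.001, -1.0]]
contact_force: [0.2, -0.0, -5.1]
opening: 46.5
grasp_force: 62.9
[ 455.55323659 -106.55016949   84.37107078] [ 0.19998969 -0.02007624 -5.10434832] 46.51967502756288 62.92240435257554
```

View pics/w4c.png

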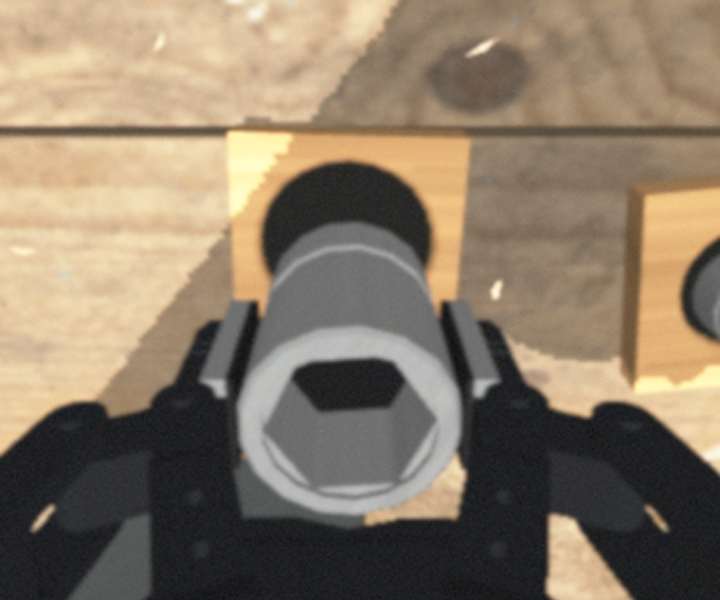

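The large socket hangs upright over dish B: rim x 238–462, y 325–516, dish x 262–433 with its far edge at y 162.

```bash
python3 - <<'E'
from h import *
f=lambda u,v,z: world('wrist','w4',100+(u+.5)/2.25-.5,100+(v+.5)/2.25-.5,z).round(1)
print('far edge',f(348,162,14),'sides',f(262,235,14),f(433,235,14))
s=np.load('pics/w4.npz')
zt=s['p'][2]-41.4+62
print('rim',f(350,325,zt),f(350,516,zt),f(238,418,zt),f(462,418,zt))
E
```

```text
far edge [ 485.8 -105.7   14. ] sides [459.5 -75.8  14. ] [ 459.7 -135.3   14. ]
rim [ 476.9 -106.3  105. ] [ 429.  -106.4  105. ] [455.  -83.1 105. ] [ 455.1 -129.6  105. ]
```

```bash
python3 -m crank '[[[0.7,0.1,-0.1,1.2,0,0,0],[0.7,0.1,-0.1,2.2,0,0,0],[0.7,0.1,-0.1,3,0,0,0],[0.7,0.1,-0.1,3.4,0,0,0],[0.7,0.1,-0.1,3.65,0,0,0],[0.7,0.1,-0.1,3.65,0,0,0]]]'
```

```text
clock: 11.08
eef_pos: [456.7, -106.5, 48.7]
ee_rot: [[1.0, 0.0, -0.0], [0.0, -1.0, 0.0], [-0.0, -0.0, -1.0]]
contact_force: [-0.8, 0.4, 5.9]
opening: 46.5
grasp_force: 64.0
```

```bash
python3 -m crank '[[[0.5,0,0,0,0,0,0],[0.3,0,0,0,0,0,0],[0.1,0,0,0,0,0,0],[0,0,0,0,0,0,0],[0,0,0,0,0,0,0],[0,0,0,-1.5,0,0,0],[0,0,0,-5,0,0,0],[0,0,0,-9,0,0,0],[0,0.5,-5,-12,0,0,0],[0,1,-11,-15,0,0,0],[0,1,-17,-15,0,0,0],[0,1,-21.6,-15,0,0,0],[0,1,-21.6,-15,0,0,0],[0,1,-21.6,-15,0,0,0]]]'
python3 - <<'E'
from h import *
_,_,s=snap('wrist','w5');snap('scene','s5');print(s['eef_pos'],s['contact_force'])
cv2.imwrite('pics/w5c.png',cv2.resize(cv2.imread('pics/w5.png'),(768,576),interpolation=cv2.INTER_CUBIC))
E
```

```text
clock: 12.82
eef_pos: [466.8, 109.1, 198.3]
ee_rot: [[1.0, 0.001, 0.001], [0.001, -1.0, -0.0], [0.001, 0.0, -1.0]]
contact_force: [0.3, -0.6, 0.3]
opening: 85.4
grasp_force: 0.0
[466.81048439 109.14167099 198.34807111] [ 0.29762199 -0.64162399  0.25305872]
```

View pics/w5c.png

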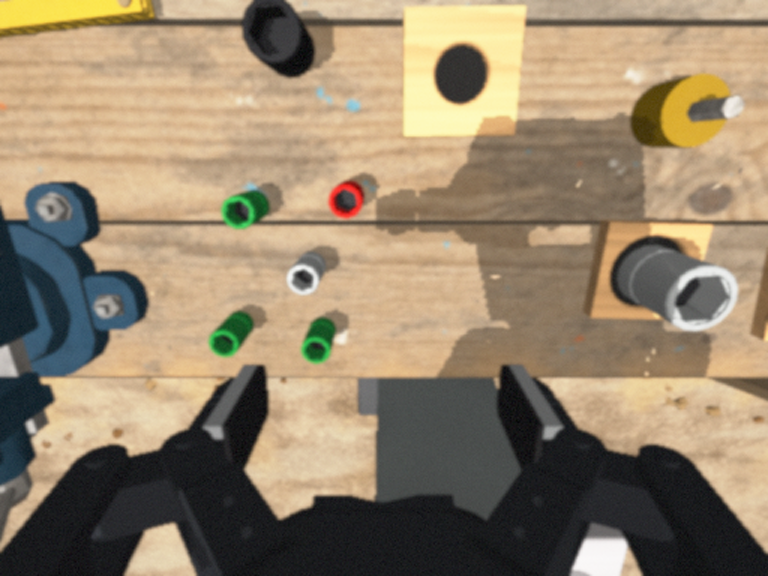

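The large socket stands in dish B, rim at (702,296). The small mouth is at (303.5,278), dish A at (461.5,73.5), the decoys at (347,200), (241,211), (318,346) and (225,342), and the vise lug at (145,295).

```bash
python3 - <<'E'
from h import *
for n,u,v,z in [('S',303.5,278,42),('A',461.5,73.5,13),('L',702,296,70),('red',347,200,42),('g1',241,211,42),('g2',318,346,42),('g3',225,342,42),('vise',145,295,None),('vise2',60,270,None),('vise3',10,310,None),('blk',280,40,None)]:
    print(n,world('wrist','w5',(u+.5)/1.5-.5,(v+.5)/1.5-.5,z).round(1))
E
```

```text
S [459.2 167.4  42. ]
A [598.3  55.1  13. ]
L [ 455.8 -104.9   70. ]
red [515.6 134.   42. ]
g1 [507.9 207.8  42. ]
g2 [403.7 159.5  42. ]
g3 [407.1 231.4  42. ]
vise [431.1 311.3   1.8]
vise2 [458.5 362.5  20.1]
vise3 [440.8 372.2  59.8]
blk [615.  175.5  28.1]
```

```bash
python3 -m crank '[[[0,-0.7,-5.7,0,0,0,0],[0,-0.7,-5.7,4,0,0,0],[0,-0.7,-5.7,9,0,0,0],[0,-0.7,-5.7,13,0,0,0],[0,-0.7,-5.7,15.5,0,0,0],[0,-0.7,-5.7,16.5,0,0,0],[0,-0.7,-5.7,16.5,0,0,0],[0.3,-0.7,-5.7,16.5,0,0,0],[0.5,-0.7,-5.7,16.5,0,0,0],[0.7,-0.7,-5.7,16.5,0,0,0],[0.8,-0.7,-5.7,16.5,0,0,0],[0.9,-0.7,-5.7,16.5,0,0,0],[0.95,-0.7,-5.7,16.5,0,0,0],[0.95,-0.7,-5.7,16.5,0,0,0],[0.95,-0.7,-5.7,16.5,0,0,0]]]'
```

```text
clock: 14.8
eef_pos: [460.3, 166.4, 33.6]
ee_rot: [[1.0, 0.001, 0.001], [0.001, -1.0, 0.0], [0.001, -0.0, -1.0]]
contact_force: [-0.4, -0.5, 5.4]
opening: 22.1
grasp_force: 58.5
```

```bash
python3 -m crank '[[[0.95,0,0,-1.5,0,0,0],[0.95,0,0,-4.5,0,0,0],[0.95,0,0,-8,0,0,0],[0.95,3.5,2.8,-8,0,0,0],[0.95,7.5,6,-8,0,0,0],[0.95,11.5,9.2,-8,0,0,0],[0.95,13.9,11.1,-7,0,0,0],[0.95,13.9,11.1,-4,0,0,0],[0.95,13.9,11.1,-4,0,0,0],[0.95,13.9,11.1,-4,0,0,0]]]'
python3 - <<'E'
from h import *
_,_,s=snap('wrist','w6');print(s['eef_pos'],s['contact_force'],s['opening'],s['grasp_force'])
cv2.imwrite('pics/w6c.png',cv2.resize(cv2.imread('pics/w6.png')[100:384,100:420],(720,639),interpolation=cv2.INTER_CUBIC)[:600])
E
```

```text
clock: 16.05
eef_pos: [598.8, 55.7, 73.6]
ee_rot: [[1.0, 0.001, 0.0], [0.001, -1.0, 0.0], [0.0, -0.0, -1.0]]
contact_force: [-0.2, 0.0, 0.2]
opening: 21.7
grasp_force: 59.0
[598.75366942  55.68863823  73.64462651] [-0.1579444   0.03865534  0.20770544] 21.69688040742693 58.98297403939068
```

View pics/w6c.png

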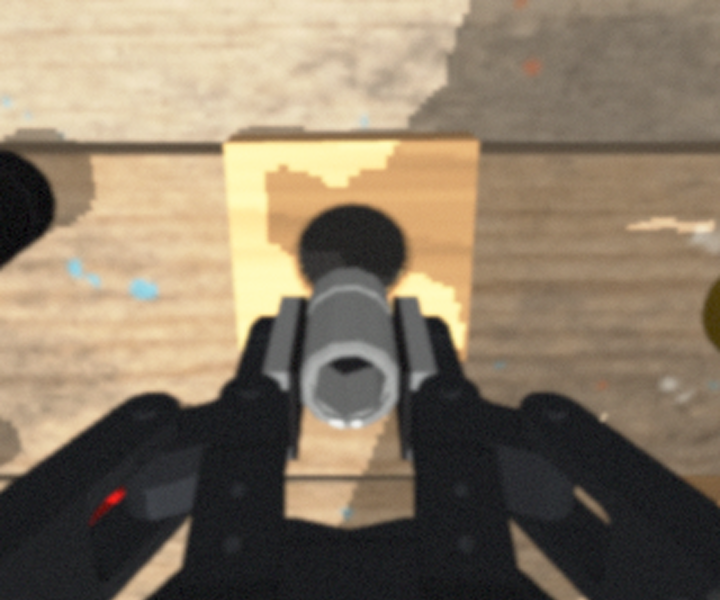

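The small socket is over dish A: rim x 300–399, y 341–428, dish x 299–407 with its far edge at y 204.

```bash
python3 - <<'E'
from h import *
f=lambda u,v,z: world('wrist','w6',100+(u+.5)/2.25-.5,100+(v+.5)/2.25-.5,z).round(1)
print('far edge',f(353,204,14),'sides',f(299,246,14),f(407,246,14))
print('rim',f(350,341,82),f(350,428,82),f(300,385,82),f(399,385,82))
E
```

```text
far edge [617.9  54.8  14. ] sides [603.2  72.6  14. ] [603.2  36.9  14. ]
rim [609.   55.9  82. ] [585.8  55.9  82. ] [597.6  67.2  82. ] [597.6  44.8  82. ]
```

```bash
python3 -m crank '[[[0.95,0.1,0.1,1.2,0,0,0],[0.95,0.1,0.1,2,0,0,0],[0.95,0.1,0.1,2.7,0,0,0],[0.95,0.1,0.1,3,0,0,0],[0.95,0.1,0.1,3.15,0,0,0],[0.95,0.1,0.1,3.15,0,0,0]]]'
```

```text
clock: 16.85
eef_pos: [599.7, 54.4, 41.7]
ee_rot: [[1.0, 0.0, -0.001], [0.0, -1.0, 0.0], [-0.001, -0.0, -1.0]]
contact_force: [-2.3, 0.1, 2.3]
opening: 22.1
grasp_force: 59.3
```

Release and lift away, pulling back for a final look.

```bash
python3 -m crank '[[[0.8,0,0,0,0,0,0],[0.6,0,0,0,0,0,0],[0.4,0,0,0,0,0,0],[0.2,0,0,0,0,0,0],[0,0,0,0,0,0,0],[0,0,0,0,0,0,0],[0,0,0,-1.5,0,0,0],[0,0,0,-5,0,0,0],[0,0,0,-9,0,0,0],[0,0,2,-14,0,0,0],[0,0,5,-19,0,0,0],[0,-2,9,-24,0,0,0],[0,-4,12,-26,0,0,0],[0,-4,12,-26,0,0,0],[0,-4,12,-26,0,0,0]]]'
python3 - <<'E'
from h import *
_,_,s=snap('wrist','w7');snap('scene','s7');print(s['eef_pos'],s['contact_force'])
cv2.imwrite('pics/w7c.png',cv2.resize(cv2.imread('pics/w7.png'),(768,576),interpolation=cv2.INTER_CUBIC))
E
```

```text
clock: 18.73
eef_pos: [559.7, -65.3, 301.6]
ee_rot: [[1.0, -0.0, 0.0], [-0.0, -1.0, 0.001], [0.0, -0.001, -1.0]]
contact_force: [-0.0, 0.5, 0.5]
opening: 85.5
grasp_force: 0.0
[559.70874529 -65.28478311 301.5655328 ] [-0.0332731   0.49831244  0.51555983]
```

View pics/w7c.png

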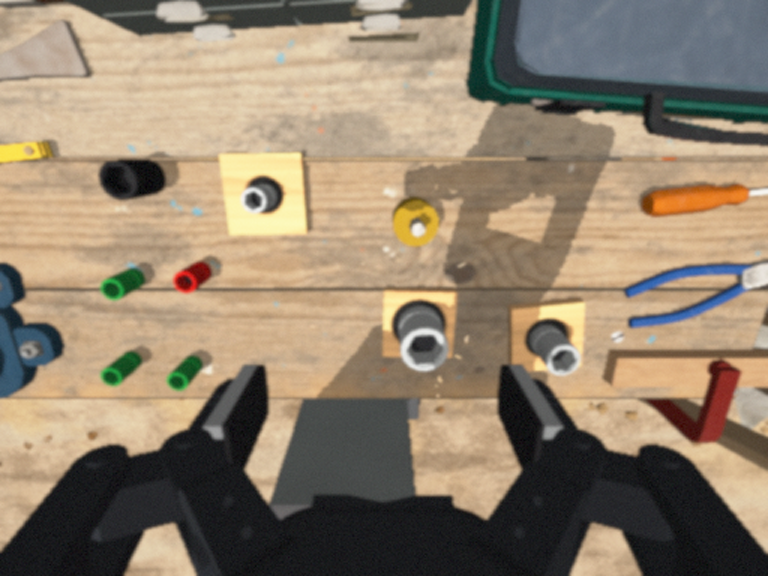

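All three sockets stand in their dishes, rims at about (255,200), (423,348) and (562,360). The black socket and hole saw look untouched. I'll check the centres and then hand in.

```bash
python3 - <<'E'
from h import *
ok=True
for n,u,v,z,c in [('S',255,199.5,50,(598.6,55)),('L',423,348,70,(455.3,-105.6)),('M',562,359,60,(439,-251))]:
    p=world('wrist','w7',(u+.5)/1.5-.5,(v+.5)/1.5-.5,z); e=np.hypot(*(p[:2]-c)); print(n,p.round(1),e.round(1)); ok&=e<6
if ok: print(arm.close_job())
E
```

```text
S [597.7  52.7  50. ] 2.5
L [ 455.8 -104.8   70. ] 0.9
M [ 438.1 -248.8   60. ] 2.4
the job is handed in; nothing more can be done
None
```

All three steel sockets are standing upright in their own dishes, measured within about 2.5 mm of centre (10 mm allowed). The black impact socket and hole saw look undisturbed, and I handed the job in at about 19 s of the 83 s limit; no verdict came back.

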